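Slide the heel sample under the inspection camera and set the focus dial

ROBOT

A 6-joint arm with a two-finger parallel gripper is mounted at the origin on a cart in front of the work surface, level with it; the furniture and walls round the work are solid. World frame = base frame: x ahead of the robot, y to its left, z up, the work surface at z = 0. Lengths are in m, angles in rad, forces in N, time in s.
With the tool pointing down it reaches from about 0.35 to 0.975 m from the base axis. Payload 4.9 kg.
Tool frame: the origin (TCP) lies on the mounting face of the last link; the fingertips stand 173 mm ahead of it and the grasp point (between the pads) lies 155 mm ahead of it (tcp_to_grasp is the distance from the TCP to the grasp point, in m); z points along the fingers, y is the line along which they close (so a half turn about z gives the same grasp; the last joint's range is limited). The gripper opens to 85 mm and grips with 20 to 120 N. Pads are 22 mm wide; open, the fingers measure 114 mm over their backs; the gripper's body (76 mm by 85 mm) begins 54 mm behind the grasp point. The pads swing forward as they close: fully open they stand 13 mm farther back than shut.
Start: joints at [-1.354, 0.053, 1.613, -0, 1.476, -0.119], TCP at [0.206, -0.59, 0.405] pointing down, gripper open.
Joint ranges: [-3.01, 3.01], [-1.01, 2.22], [0.06, 2.58], [-1.02, 4.17], [0.09, 2.62], [-3.14, 3.14]. Speed limits (rad/s): [2.57, 2.57, 3.14, 3.14, 3.14, 3.14].

INTERFACE

Orientations are given as a rotation vector (axis times angle).
In Python, from station import get_obs, get_image, calibration, finish_job, tcp_to_grasp gives the robot as it stands. The module is installed in compiled form; this text tells all that it offers.
- The arm moves only by the tool arm_command, never from a script. Its argument "plan" is a list that holds one entry, the list of rows, each a list of 6 numbers: the shift along the tool's x, y, z in cm, then the turn, a rotation vector about the tool's x, y, z in rad. A call has 1 to 12 rows; each row is the pose to reach, as a shift and turn from the pose commanded when the call began, along the tool's axes at that moment; what a row does not reach only later rows make up. A row lasts 1/12 s, in which the tool goes at most 41.7 mm and 7.16 degrees, less where a joint would pass 70% of its speed; a pose out of reach is approached as far as the arm can. A call with a gripper value outside its range is refused whole. "gripper" is the closure, from -1 (fully open) to 1 (shut), set as the call begins (left out, the last holds). The fingers move at their own pace and stop on an object; "force" is the grip in N (left out, the last holds). Time passes only in rows, so rows that repeat a pose let the fingers close. It gives the time, the measured TCP pose, the force, the opening and the grip force at its end, in the units of the state.
- get_obs(): the state, without advancing time (a new reading comes with each control period).
- get_image(name): name is "side" or "top"; returns (picture, depth): 400x640x3 uint8, blue, green, red; 400x640 float32, m along the optical axis (not along the pixel's ray), 0 where there is no reading.
- calibration(name): a dict with "fx", "fy", "cx", "cy" (pixels), "pose" (4x4, takes a point from camera to world coordinates). Camera axes: x right, y up, looking along -z (the intrinsics and any distortion apply to the point x, -y, -z); pixel columns grow to the right and rows downward; lengths in m; the calibration is good to about 2 mm. A picture is of the moment at which its call begins. calibration takes no time and is no camera call.
- finish_job(): hands the job in; it is judged then, once.
The state is a dict: "t": time; "q": joint angles; "dq": joint speeds; "effort": joint torques, N m; "tool_pos": TCP position; "tool_rot": TCP orientation; "contact_force": force on the tool from outside, world axes, zero at the start; "wrist_torque": the same for the moment, N m; "opening": finger opening in m; "grip_force": force on a finger pad.
Only numpy, scipy, OpenCV 4.12 (cv2) and the standard library are available. Lean on these libraries where they do the work, as an engineer would, in place of code of your own. Each camera call takes 0.05 s, during which the arm holds its last target. There are 200 camera calls.

TASK

Get the inspection stand ready: first push the sample slide by its orange handle fully back against its stop, so that the shoe heel lies under the camera. Then turn the focus dial, pushing the upright peg on it, until its white pointer points at the green tab (not the yellow or red one), and leave it there. Do not disturb the cup, the tin or the screwdriver standing on the bench.

Things in the scene. Friction and masses are not known exactly. Their poses are not given: they have to be found in the camera images.
- inspection_stand: grey fixed base, 18 mm thick, 275 mm (x) by 370 mm (y); origin on the bench near its middle, x axis to the back (within 12 degrees of the robot's x), y left, z up. Dial on its left half, sample slide on its right with a 294 mm column behind. The camera head hangs 120 mm or more above the bench, its front 88 mm behind the handle when the slide is back; it moves a little with the dial.
- sample_slide (a joint): travel of the sample slide along the stand's +x axis, m: 0 = fully forward, 0.08 = fully back against the stop. Friction about 2 N, it stays where it is left.
- slide_handle (a point): centre of the orange push plate at the front end of the sample slide: 12 mm thick (stand's x), 50 mm wide (y), upright from 31 to 93 mm above the bench; this point is 72 mm above the bench. Its front face is 6 mm in front of this point. Moves with the slide.
- focus_dial (a joint): angle of the focus dial about the vertical, rad, growing anticlockwise seen from above; 0 = pointer along the stand's -x axis (to the robot); turns freely from -4.2 to 4.2 (stops there), so either way round reaches the green tab. Friction about 0.06 N m (1 N at the peg), no spring: it stays where it is left.
- dial_axis (a point): centre of the top of the dark grey focus dial, on its vertical axis, 40 mm above the bench; the disc is 92 mm in diameter
- dial_peg (a point): middle of the upright steel peg with a black cap that stands on the dial's white pointer arm, 58 mm from the axis: 16 mm in diameter (cap 19 mm), free from the arm (44 mm above the bench) to 86 mm above the bench; this point is 66 mm above the bench
- pointer_tip (a point): tip of the dial's white pointer, on the same radius as the peg, 76 mm from the axis, 40 mm above the bench
- green_mark (a point): point at the inner edge of the green index tab, 76 mm from the dial axis, at the pointer tip's height: the pointer tip coincides with it when the dial is set. The tab is 14 mm wide along the rim, 12 mm deep and its top is 31 mm above the bench. A yellow and a red tab of the same size sit 0.8 rad to either side of it. The tabs do not move during the work.
- coffee_cup: red paper cup with a black lid, 95 mm in diameter, 174 mm high, loose, left of the stand; origin at the centre of its underside
- tape_tin: low round green tin, 93 mm in diameter, 39 mm high, loose, right of the stand; origin at the centre of its underside
- driver_small: black-handled screwdriver, 150 mm long and 25 mm high, lying loose to the right of the stand; origin under its middle

How it is judged:
On the way, in this order (a step that is already met when the one before it is completed fails the run):
1. the sample slide is fully back at its stop (value of joint sample_slide above 0.075 m), for 0.2 s.
2. with the slide still back, the dial's pointer is at the green tab (value of joint sample_slide above 0.075 m and horizontal distance between pointer_tip and green_mark below 0.007 m), for 0.2 s.
At the end, for the whole second after the job is handed in: The sample slide is fully back (within 5 mm of its stop), and the dial stands still with its pointer tip within 7 mm (half the tab's width) of the middle of the green tab (all of step 2 and velocity of joint focus_dial between -0.05 and 0.05 rad/s); the robot touches nothing.
It fails at once if the cup, tin or screwdriver is moved by more than 30 mm (distance of any of coffee_cup, tape_tin, driver_small from where it was at the start of the episode above 0.03 m).
It also fails if it takes over 54 s, if anything falls off the work surface, if the arm or the gripper's body presses on something with over 40 N, if the wrist force passes 120 N, or if a joint passes its speed limit or range.

## Working session

There is one attempt and no reset: what is moved stays moved. The work goes in short steps, Python scripts to look and compute and a tool call to move; the robot and the scene stay as the last step left them, time stands still between calls to the robot, and variables do not carry over. Pictures are saved under pics/ and viewed, at most 10 in all, crops included, and the job is handed in when it is done.

Besides the shell and the picture viewer there is one more tool, called after ">>>" by a JSON object that holds its "method" and its "body", one argument or row to a line. arm_command: Moves the arm, as the interface text tells. Its arguments: {"type":"object","properties":{"plan":{"type":"array"},"gripper":{"type":"number"},"force":{"type":"number"}},"required":["plan"]}

```bash
mkdir -p pics
cat > h.py <<'E'
import numpy as np, cv2
from station import *
def look(n,name):
    im,d=get_image(n); cv2.imwrite(f'pics/{name}.png',im); np.save(f'pics/{name}.npy',d); return im,d
def px(n,u,v,d):
    c=calibration(n); p=c['pose']@np.array([(u-c['cx'])/c['fx']*d,-(v-c['cy'])/c['fy']*d,-d,1]); return p[:3]
def atz(n,u,v,z):
    o=px(n,u,v,0); r=px(n,u,v,1)-o; return o+r*(z-o[2])/r[2]
E
python3 - <<'E'
from h import *
look('top','t0');look('side','s0')
o=get_obs();print(o['t'],o['tool_pos'],o['tool_rot']);print({k:(v if k!='pose' else np.round(v,3)) for k,v in calibration('top').items()},calibration('side')['pose'].round(3))
E
```

```text
0.1 [ 0.20588321 -0.58985067  0.4035893 ] [-3.09558837e+00 -5.24668822e-01  1.75100704e-04]
{'fx': 413.4288217318641, 'fy': 413.4288217318641, 'cx': 319.50663614337253, 'cy': 201.28379630050281, 'pose': array([[ 0.02 ,  0.985, -0.172,  0.413],
       [-0.999,  0.024,  0.024, -0.06 ],
       [ 0.027,  0.171,  0.985,  1.155],
       [ 0.   ,  0.   ,  0.   ,  1.   ]])} [[-0.991  0.099 -0.095  0.499]
 [-0.135 -0.591  0.795  0.938]
 [ 0.023  0.8    0.599  0.813]
 [ 0.     0.     0.     1.   ]]
```

View pics/t0.png

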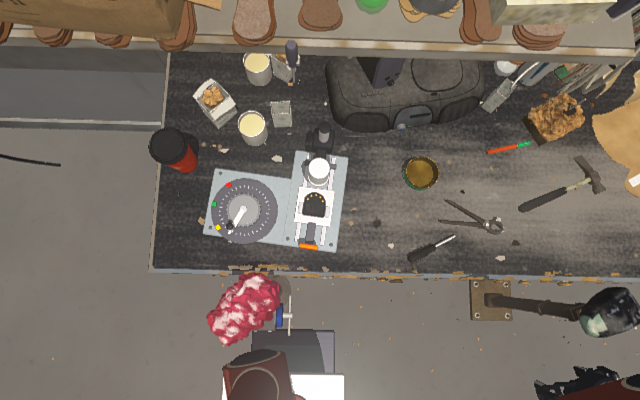

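View pics/s0.png

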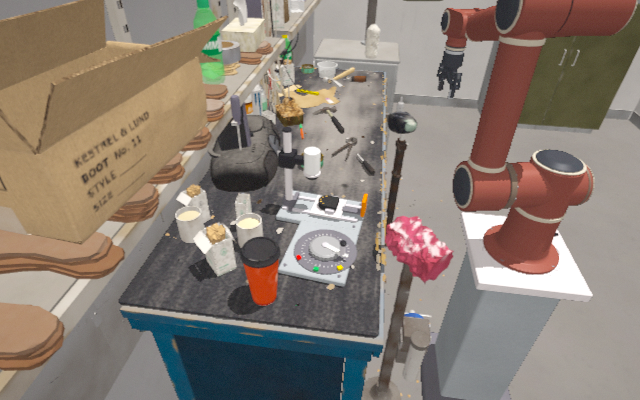

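Top view: the stand is at about (275,208), with the dial left at about (243,210), the handle at about (308,245), the green tab at about (214,204) and the peg at about (231,226). I'll enlarge this area.

Run:
```python
import cv2
im=cv2.imread('pics/t0.png')[145:255,195:355]; cv2.imwrite('pics/t0c.png',cv2.resize(im,None,fx=5,fy=5,interpolation=cv2.INTER_CUBIC))
```

```text
(no output)
```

View pics/t0c.png

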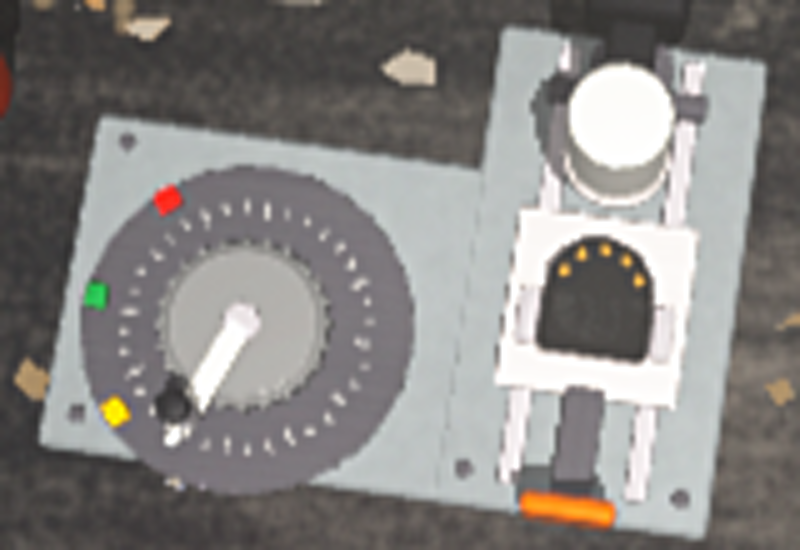

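The crop shows the arm pivot at (241,320) and the tabs: red (168,200), green (96,295), yellow (116,412). The cap is at (174,397), the pointer tip at (172,438), and the handle runs (520,508)–(613,518).

```bash
cat >> h.py <<'E'
def cr(u,v,z): return atz('top',u/5-.4+195,v/5-.4+145,z)
E
python3 - <<'E'
from h import *
P={k:cr(*v) for k,v in dict(piv=(241,320,.044),red=(168,200,.031),green=(96,295,.031),yel=(116,412,.031),cap=(174,397,.088),tip=(172,438,.042),h1=(521,500,.093),h2=(613,510,.093),L1=(100,118,.018),L2=(40,445,.018),R1=(766,65,.018),R2=(703,538,.018),fl=(40,445,.018)).items()}
for k,v in P.items(): print(k,v.round(4))
a=P['L1']-P['L2'];b=P['R1']-P['R2'];f=P['L2']-P['R2'];print([np.arctan2(x[1],x[0]) for x in (a,b)],np.arctan2(-f[0],f[1]))
from scipy.optimize import least_squares
T=[P[k][:2] for k in('red','green','yel')]
r=least_squares(lambda s:np.concatenate([s[:2]+.082*np.array([np.cos(s[2]+k),np.sin(s[2]+k)])-t for k,t in zip((-.8,0,.8),T)]),[*P['piv'][:2],1.4])
print(r.x,r.fun.round(4)); 
c=r.x[:2]
for k in('cap','tip'):
  w=P[k][:2]-c;print(k,np.hypot(*w),np.arctan2(w[1],w[0]))
print('green_mark',c+.076*np.array([np.cos(r.x[2]),np.sin(r.x[2])]))
d=np.load('pics/t0.npy')
m=cv2.imread('pics/t0.png').astype(int)
ys,xs=np.where((m[:,:,2]>200)&(m[:,:,1]>90)&(m[:,:,1]<170)&(m[:,:,0]<80));s=(ys>235)&(ys<255)&(xs>290)&(xs<325)
Q=np.array([px('top',x,y,d[y,x]) for x,y in zip(xs[s],ys[s])]);print(Q.round(3))
E
```

```text
piv [0.5814 0.1206 0.044 ]
red [0.6494 0.1663 0.031 ]
green [0.5953 0.2024 0.031 ]
yel [0.5313 0.1875 0.031 ]
cap [0.5337 0.1457 0.088 ]
tip [0.5168 0.1544 0.042 ]
h1 [ 0.4843 -0.0347  0.093 ]
h2 [ 0.4803 -0.0819  0.093 ]
L1 [0.6982 0.2096 0.018 ]
L2 [0.5136 0.2305 0.018 ]
R1 [ 0.7395 -0.1653  0.018 ]
R2 [ 0.4709 -0.133   0.018 ]
fl [0.5136 0.2305 0.018 ]
[np.float64(-0.11291484303018534), np.float64(-0.11975148486248419)] -0.1170509562484095
[0.58035729 0.12101613 1.39199172] [-0.001   0.0005 -0.0003 -0.0007  0.0014  0.0002]
cap 0.052780467278674026 2.6543756882874066
tip 0.07177207187605483 2.6578279434126766
green_mark [0.59387414 0.19580446]
[[ 0.486 -0.035  0.091]
 [ 0.486 -0.038  0.089]
 [ 0.486 -0.04   0.094]
 [ 0.486 -0.043  0.092]
 [ 0.486 -0.045  0.09 ]
 [ 0.486 -0.048  0.089]
 [ 0.487 -0.05   0.089]
 [ 0.486 -0.053  0.091]
 [ 0.487 -0.056  0.088]
 [ 0.484 -0.035  0.089]
 [ 0.484 -0.038  0.09 ]
 [ 0.483 -0.04   0.093]
 [ 0.484 -0.043  0.089]
 [ 0.484 -0.045  0.089]
 [ 0.484 -0.048  0.09 ]
 [ 0.484 -0.051  0.091]
 [ 0.484 -0.053  0.09 ]
 [ 0.484 -0.056  0.09 ]
 [ 0.484 -0.05
[... 582 characters left out ...]
93]
 [ 0.482 -0.082  0.085]
 [ 0.478 -0.038  0.09 ]
 [ 0.478 -0.041  0.093]
 [ 0.478 -0.043  0.093]
 [ 0.479 -0.046  0.09 ]
 [ 0.479 -0.048  0.091]
 [ 0.479 -0.051  0.094]
 [ 0.479 -0.053  0.094]
 [ 0.479 -0.056  0.092]
 [ 0.479 -0.058  0.09 ]
 [ 0.479 -0.071  0.092]
 [ 0.479 -0.074  0.093]
 [ 0.479 -0.076  0.094]
 [ 0.479 -0.079  0.091]
 [ 0.479 -0.081  0.091]
 [ 0.476 -0.053  0.089]
 [ 0.476 -0.056  0.087]
 [ 0.476 -0.058  0.091]
 [ 0.476 -0.061  0.09 ]
 [ 0.476 -0.064  0.094]
 [ 0.476 -0.066  0.091]
 [ 0.476 -0.069  0.093]
 [ 0.477 -0.071  0.092]
 [ 0.477 -0.074  0.091]
 [ 0.477 -0.081  0.092]
 [ 0.474 -0.071  0.085]
 [ 0.474 -0.074  0.09 ]
 [ 0.474 -0.076  0.09 ]
 [ 0.474 -0.079  0.091]]
```

```bash
cat >> h.py <<'E'
from scipy.spatial.transform import Rotation as R
def row(p,yaw,q=None,ref=None):
    "row to TCP position p, tool down, tool x at world yaw"
    o=get_obs(); p0,r0=ref or (o['tool_pos'],R.from_rotvec(o['tool_rot']))
    t=R.from_euler('z',yaw)*R.from_rotvec([np.pi,0,0])
    return np.r_[r0.inv().apply(np.array(p)-p0)*100,(r0.inv()*t).as_rotvec()].round(3)
def where():
    o=get_obs();r=R.from_rotvec(o['tool_rot']).as_matrix();print('t',round(o['t'],2),'grasp',(o['tool_pos']+r[:,2]*.155).round(4),'yaw',np.arctan2(r[1,0],r[0,0]).round(3),'z',r[:,2].round(3),'F',np.round(o['contact_force'],1),'open',o['opening'])
E
python3 - <<'E'
from h import *
print(tcp_to_grasp); where()
d=np.load('pics/t0.npy')
for n,(u0,u1,v0,v1) in dict(red=(205,290,272,345),lamp=(575,640,285,340),arm=(505,575,285,320),cup=(145,200,125,175),blue=(275,300,290,330)).items():
    Q=np.array([px('top',u,v,d[v,u]) for v in range(v0,v1) for u in range(u0,u1) if d[v,u]>0]);m=Q[Q[:,2]>Q[:,2].max()-.05];print(n,Q[:,2].max().round(3),m.min(0).round(3),m.max(0).round(3))
print(row([.443,-.053,.4],-.117), row([.443,-.053,.4],-.117+np.pi/2),row([.443,-.053,.4],-.117-np.pi/2))
E
```

```text
0.1547
t 0.1 grasp [ 0.2058 -0.5896  0.2486] yaw 0.336 z [-0.     0.002 -1.   ] F [ 0.5 -0.5  0. ] open 0.08526923851629609Traceback (most recent call last):
  File "<stdin>", line 5, in <module>
  File "h.py", line 6, in px
    c=calibration(n); p=c['pose']@np.array([(u-c['cx'])/c['fx']*d,-(v-c['cy'])/c['fy']*d,-d,1]); return p[:3]
ValueError: time passes only in moves, steps and waits
```

```bash
sed -i 's/^from station import \*/from station import *\nfrom functools import cache\ncalibration=cache(calibration)/' h.py
python3 - <<'E'
from h import *
d=np.load('pics/t0.npy')
for n,(u0,u1,v0,v1) in dict(red=(205,290,272,345),lamp=(575,640,285,340),arm=(505,575,285,320),cup=(145,200,125,175),blue=(275,300,290,330)).items():
    Q=np.array([px('top',u,v,d[v,u]) for v in range(v0,v1) for u in range(u0,u1) if d[v,u]>0]);m=Q[Q[:,2]>Q[:,2].max()-.05];print(n,Q[:,2].max().round(3),m.min(0).round(3),m.max(0).round(3))
print(row([.443,-.053,.4],-.117), row([.443,-.053,.4],-.117+np.pi/2),row([.443,-.053,.4],-.117-np.pi/2))
E
```

```text
red 0.119 [0.237 0.012 0.069] [0.411 0.194 0.119]
lamp 0.001 [ 0.252 -0.996 -0.049] [ 0.392 -0.83   0.001]
arm -0.13 [ 0.286 -0.907 -0.178] [ 0.333 -0.873 -0.13 ]
cup 0.177 [0.669 0.248 0.127] [0.764 0.344 0.177]
blue 0.1 [0.318 0.01  0.054] [0.369 0.023 0.1  ]
[ 4.0077e+01 -4.2873e+01  4.4600e-01 -2.0000e-03  0.0000e+00  4.5300e-01] [ 4.0077e+01 -4.2873e+01  4.4600e-01 -2.0000e-03 -1.0000e-03 -1.1180e+00] [ 4.0077e+01 -4.2873e+01  4.4600e-01 -1.0000e-03  2.0000e-03  2.0240e+00]
```

>>> {"method": "arm_command", "body": {
  "plan": [
    [[40.0, -42.9, 0.4, 0, 0, 0.453], [40.0, -42.9, 0.4, 0, 0, 0.453], [40.0, -42.9, 0.4, 0, 0, 0.453], [40.0, -42.9, 0.4, 0, 0, 0.453], [40.0, -42.9, 0.4, 0, 0, 0.453], [40.0, -42.9, 0.4, 0, 0, 0.453], [40.0, -42.9, 0.4, 0, 0, 0.453], [40.0, -42.9, 0.4, 0, 0, 0.453], [40.0, -42.9, 0.4, 0, 0, 0.453], [40.0, -42.9, 0.4, 0, 0, 0.453], [40.0, -42.9, 0.4, 0, 0, 0.453], [40.0, -42.9, 0.4, 0, 0, 0.453]]
  ],
  "gripper": 1,
  "force": 40
}}

```text
t: 1.1
tool_pos: [0.4074, -0.1304, 0.401]
tool_rot: [3.136, -0.185, 0.0]
contact_force: [0.5, -1.5, 0.5]
opening: 0.0
grip_force: 0.0
```

Run:
```python
from h import *
where();print(row([.437,-.053,.232],-.117))
```

```text
t 1.1 grasp [ 0.4074 -0.1304  0.246 ] yaw -0.118 z [ 0. -0. -1.] F [ 0.5 -1.5  0.5] open 4.889533748109946e-05
[ 2.0270e+00 -8.0320e+00  1.6904e+01  0.0000e+00 -0.0000e+00 -1.0000e-03]
```

>>> {"method": "arm_command", "body": {
  "plan": [
    [[0, -4, 0, 0, 0, 0], [0.5, -6, 0, 0, 0, 0], [0.5, -6, 0, 0, 0, 0], [0.5, -6, 0, 0, 0, 0], [0.5, -6, 0, 0, 0, 0]]
  ]
}}

```text
t: 1.52
tool_pos: [0.4192, -0.0737, 0.401]
tool_rot: [3.136, -0.184, -0.001]
contact_force: [-0.4, -0.4, 0.1]
opening: -0.0001
grip_force: 0.0
```

Run:
```python
from h import *
where();print(row([.437,-.053,.232],-.117))
```

```text
t 1.52 grasp [ 0.4191 -0.0737  0.246 ] yaw -0.117 z [-0.001 -0.    -1.   ] F [-0.4 -0.4  0.1] open -9.47026198084906e-05
[ 1.5360e+00 -2.2670e+00  1.6894e+01  0.0000e+00  1.0000e-03 -0.0000e+00]
```

>>> {"method": "arm_command", "body": {
  "plan": [
    [[1.5, -2.3, 0, 0, 0, 0], [1.5, -2.3, 4, 0, 0, 0], [1.5, -2.3, 8, 0, 0, 0], [1.5, -2.3, 12, 0, 0, 0], [1.5, -2.3, 15, 0, 0, 0], [1.5, -2.3, 16.9, 0, 0, 0], [1.5, -2.3, 16.9, 0, 0, 0], [1.5, -2.3, 16.9, 0, 0, 0]]
  ]
}}

```text
t: 2.18
tool_pos: [0.4364, -0.0533, 0.2315]
tool_rot: [-3.136, 0.187, 0.004]
contact_force: [0.4, -0.2, 0.9]
opening: -0.0
grip_force: 0.0
```

Run:
```python
from h import *
where();im,d=look('top','t1');cv2.imwrite('pics/t1c.png',cv2.resize(im[145:255,195:355],None,fx=5,fy=5))
```

```text
t 2.18 grasp [ 0.436  -0.0532  0.0765] yaw -0.119 z [-0.003  0.001 -1.   ] F [ 0.4 -0.2  0.9] open -2.8940122936026184e-05
```

View pics/t1c.png

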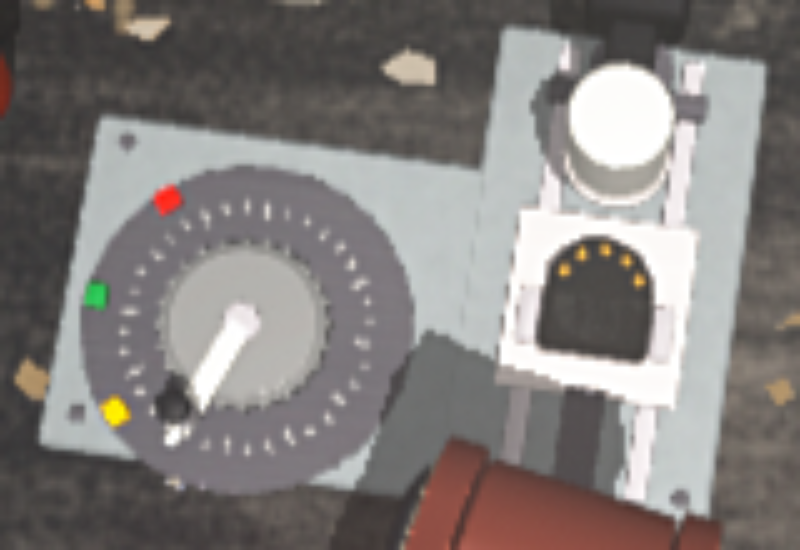

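The arm now hides the handle and nothing has been disturbed. I'll push in stages and watch the force.

>>> {"method": "arm_command", "body": {
  "plan": [
    [[0.5, 0, 0, 0, 0, 0], [1, 0, 0, 0, 0, 0], [1.5, 0, 0, 0, 0, 0], [2, 0, 0, 0, 0, 0], [2.5, 0, 0, 0, 0, 0], [3, 0, 0, 0, 0, 0], [3.5, 0, 0, 0, 0, 0], [4, 0, 0, 0, 0, 0], [4.5, 0, 0, 0, 0, 0], [5, 0, 0, 0, 0, 0], [5.5, 0, 0, 0, 0, 0], [6, 0, 0, 0, 0, 0]]
  ]
}}

```text
t: 3.23
tool_pos: [0.4969, -0.0594, 0.2321]
tool_rot: [-3.136, 0.184, 0.001]
contact_force: [-2.6, 0.3, 1.2]
opening: -0.0002
grip_force: 1.2
```

>>> {"method": "arm_command", "body": {
  "plan": [
    [[0.5, 0, 0, 0, 0, 0], [1, 0, 0, 0, 0, 0], [1.5, 0, 0, 0, 0, 0], [2, 0, 0, 0, 0, 0], [2.5, 0, 0, 0, 0, 0]]
  ]
}}

```text
t: 3.65
tool_pos: [0.5218, -0.0624, 0.2322]
tool_rot: [3.136, -0.184, -0.0]
contact_force: [-2.1, -1.5, 0.7]
opening: -0.0
grip_force: 1.2
```

>>> {"method": "arm_command", "body": {
  "plan": [
    [[0.4, 0, 0, 0, 0, 0], [0.8, 0, 0, 0, 0, 0], [1.2, 0, 0, 0, 0, 0], [1.5, 0, 0, 0, 0, 0]]
  ]
}}

```text
t: 3.98
tool_pos: [0.5294, -0.0632, 0.2318]
tool_rot: [-3.133, 0.181, 0.068]
contact_force: [-72.7, 4.8, 56.4]
opening: -0.0001
grip_force: 37.6
```

>>> {"method": "arm_command", "body": {
  "plan": [
    [[0.2, 0, 0, 0, 0, 0], [0.4, 0, 0, 0, 0, 0], [0.6, 0, 0, 0, 0, 0]]
  ]
}}

```text
t: 4.23
tool_pos: [0.532, -0.0634, 0.2316]
tool_rot: [-3.132, 0.18, 0.094]
contact_force: [-94.3, 7.1, 72.1]
opening: 0.0002
grip_force: 49.1
```

The force rose sharply, so the slide appears to be at its stop. I'll back off and check.

>>> {"method": "arm_command", "body": {
  "plan": [
    [[-1, 0, 0, 0, 0, 0], [-3, 0, 0, 0, 0, 0], [-5, 0, 0, 0, 0, 0], [-6, 0, 0, 0, 0, 0], [-6, 0, -4, 0, 0, 0], [-6, 0, -8, 0, 0, 0], [-6, 0, -10, 0, 0, 0]]
  ]
}}

```text
t: 4.82
tool_pos: [0.4837, -0.0579, 0.3373]
tool_rot: [3.135, -0.184, 0.013]
contact_force: [1.0, -0.4, 0.9]
opening: -0.0004
grip_force: 0.0
```

Run:
```python
from h import *
where();im,d=look('top','t2');im2,_=look('side','s2');
a=cv2.resize(im[145:255,195:355],None,fx=4,fy=4);b=cv2.resize(im2[150:230,270:380],(640,465))
cv2.imwrite('pics/t2c.png',cv2.resize(np.vstack([a,b]),None,fx=.66,fy=.66))
```

```text
t 4.82 grasp [ 0.485  -0.0582  0.1824] yaw -0.117 z [ 0.008 -0.002 -1.   ] F [ 1.  -0.4  0.9] open -0.00040690861999711863
```

View pics/t2c.png

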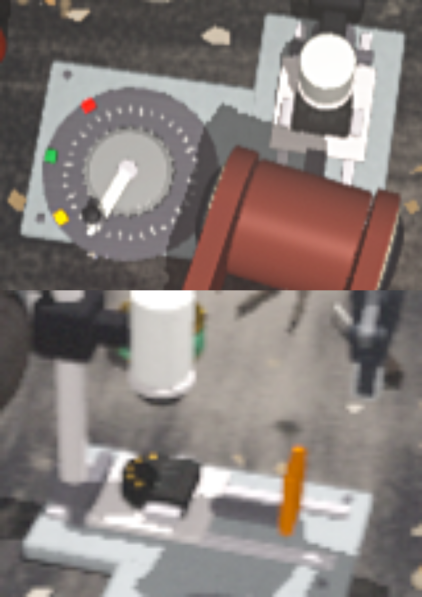

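The slide moved back: the plate's front-right corner is at about (362,160), and the orange handle stands well back in the side view. The dial hasn't moved. I'll compute how far the slide travelled.

Run:
```python
from h import *
print(cr(672,405,.03)-cr(362/2.64*5,160/2.64*5,.03),cr(497,383,.03)-cr(272/2.64*5,150/2.64*5,.03))
d=np.load('pics/s2.npy');m=cv2.imread('pics/s2.png').astype(int)
for n in('s0','s2'):
  d=np.load(f'pics/{n}.npy');m=cv2.imread(f'pics/{n}.png').astype(int)
  ys,xs=np.where((m[:,:,2]>180)&(m[:,:,1]>70)&(m[:,:,1]<170)&(m[:,:,0]<60))
  Q=np.array([px('side',x,y,d[y,x]) for x,y in zip(xs,ys) if d[y,x]>0]);Q=Q[(abs(Q[:,1]+.06)<.06)&(Q[:,2]>.06)&(Q[:,2]<.1)&(Q[:,0]>.4)&(Q[:,0]<.65)]
  print(n,len(Q),np.median(Q,0),Q.min(0),Q.max(0))
```

```text
[-0.05672666  0.00660617  0.        ] [-0.05513301  0.00831725  0.        ]
s0 43 [ 0.48284228 -0.03364133  0.08173253] [ 0.47467377 -0.07514291  0.06033744] [ 0.48774561 -0.02692501  0.09345892]
s2 53 [ 0.53862275 -0.04591685  0.08771573] [ 0.533063   -0.08215574  0.06057742] [ 0.54419401 -0.03454096  0.09613086]
```

Run:
```python
from h import *
d=np.load('pics/s2.npy');ex=np.array([np.cos(.117),-np.sin(.117)])
Q=np.array([px('side',x,y,d[y,x]) for y in range(140,235) for x in range(270,380) if d[y,x]>0])
s=Q[:,:2]@ex; l=Q[:,:2]@np.array([np.sin(.117),np.cos(.117)])
hs=np.array([.538,-.06])@ex; print('handle s',hs)
for z in np.arange(.02,.30,.01):
    m=(abs(Q[:,2]-z)<.005)&(s>.4)&(s<.85)&(l<.05)&(l>-.15)
    if m.any(): print(z.round(2),np.unique((s[m]-hs).round(2)))
```

```text
handle s 0.5413258525428846
0.02 [-0.06 -0.05 -0.04 -0.03 -0.02 -0.01 -0.    0.01  0.02  0.03  0.04  0.05
  0.06  0.07  0.08  0.09  0.1   0.11  0.12  0.13  0.14  0.15  0.16  0.17
  0.18  0.19  0.2   0.21]
0.03 [-0.04 -0.03 -0.02 -0.01  0.    0.01  0.02  0.03  0.04  0.05  0.06  0.07
  0.08  0.09  0.1   0.11  0.12  0.13  0.14  0.15  0.16  0.17  0.18  0.19
  0.2   0.21  0.22]
0.04 [-0.    0.01  0.02  0.03  0.04  0.05  0.06  0.07  0.08  0.09  0.1   0.11
  0.12  0.13  0.14  0.15  0.16  0.17  0.18  0.19  0.2   0.21  0.22  0.28
  0.29]
0.05 [0.   0.01 0.09 0.1  0.11 0.12 0.13 0.14 0.15 0.18 0.19 0.2  0.21 0.28
 0.29]
0.06 [-0.    0.09  0.1   0.11  0.12  0.13  0.14  0.15  0.18  0.19  0.2   0.28]
0.07 [-0.    0.01  0.18  0.19  0.2   0.28  0.29]
0.08 [-0.    0.01  0.18  0.19  0.2   0.28  0.29]
0.09 [-0.    0.01  0.18  0.19  0.2   0.28  0.29]
0.1 [-0.    0.18  0.19  0.2   0.28  0.29  0.3 ]
0.11 [0.18 0.19 0.2  0.29 0.3  0.31]
0.12 [0.18 0.19 0.2  0.21 0.31]
0.13 [0.18 0.19 0.2  0.21]
0.14 [0.1  0.11 0.12 0.13 0.18 0.19 0.2  0.21]
0.15 [0.09 0.1  0.11 0.12 0.13 0.14 0.18 0.19 0.2 ]
0.16 [0.09 0.
[... 299 characters left out ...]
3  0.14  0.15  0.16  0.17
  0.18  0.19  0.2   0.21  0.22]
0.2 [-0.06 -0.05 -0.04  0.09  0.1   0.11  0.12  0.13  0.14  0.15  0.16  0.17
  0.18  0.19  0.2   0.21  0.22]
0.21 [-0.06 -0.05 -0.04  0.09  0.1   0.11  0.12  0.13  0.14  0.16  0.17  0.18
  0.19  0.2   0.21  0.22]
0.22 [-0.06 -0.05 -0.04  0.09  0.1   0.11  0.12  0.13  0.14  0.17  0.18  0.19
  0.2   0.21  0.22]
0.23 [-0.07 -0.06 -0.05 -0.04  0.09  0.1   0.11  0.12  0.13  0.14  0.18  0.19
  0.2 ]
0.24 [-0.07 -0.06 -0.05 -0.04  0.18  0.19  0.2 ]
0.25 [-0.07 -0.06 -0.04 -0.03  0.18  0.19  0.2 ]
0.26 [-0.07 -0.06 -0.05 -0.04 -0.03  0.19  0.2 ]
0.27 [-0.07 -0.06 -0.05 -0.04 -0.03]
0.28 [-0.07 -0.06 -0.05 -0.04]
0.29 [-0.07 -0.06 -0.05 -0.04]
```

The camera head's front is about 90 mm behind the handle, which matches the 88 mm given, so the slide is at its stop. Next is the dial: I'll approach the peg from its right-hand side.

Run:
```python
from h import *
where();print(row([.508,.108,.337],1.084))
```

```text
t 4.92 grasp [ 0.4865 -0.0586  0.1835] yaw -0.117 z [ 0.012 -0.003 -1.   ] F [0.4 0.1 0.5] open 6.910602464261191e-05
[ 3.7700e-01 -1.6775e+01  1.3200e-01  9.0000e-03 -1.0000e-02 -1.2010e+00]
```

>>> {"method": "arm_command", "body": {
  "plan": [
    [[0.4, -16.8, 0, 0.0, 0, -1.2], [0.4, -16.8, 0, 0.0, 0, -1.2], [0.4, -16.8, 0, 0.0, 0, -1.2], [0.4, -16.8, 0, 0.0, 0, -1.2], [0.4, -16.8, 0, 0.0, 0, -1.2], [0.4, -16.8, 0, 0.0, 0, -1.2], [0.4, -16.8, 0, 0.0, 0, -1.2], [0.4, -16.8, 0, 0.0, 0, -1.2], [0.4, -16.8, 0, 0.0, 0, -1.2], [0.4, -16.8, 0, 0.0, 0, -1.2], [0.4, -16.8, 0, 0.0, 0, -1.2], [0.4, -16.8, 0, 0.0, 0, -1.2]]
  ]
}}

```text
t: 5.92
tool_pos: [0.5063, 0.1087, 0.3313]
tool_rot: [-2.693, -1.616, 0.001]
contact_force: [-0.3, -0.5, 0.6]
opening: -0.0001
grip_force: 0.0
```

Run:
```python
from h import *
where();print(row([.508,.108,.228],1.084))
```

```text
t 5.92 grasp [0.5062 0.1088 0.1763] yaw 1.081 z [-0.001  0.    -1.   ] F [-0.3 -0.5  0.6] open -0.0001358742204735682
[ 1.8000e-02  1.9400e-01  1.0335e+01 -1.0000e-03  0.0000e+00 -3.0000e-03]
```

Descend, then compute the arc rows.

>>> {"method": "arm_command", "body": {
  "plan": [
    [[0, 0.2, 3, 0, 0, 0], [0, 0.2, 6, 0, 0, 0], [0, 0.2, 9, 0, 0, 0], [0, 0.2, 10.3, 0, 0, 0], [0, 0.2, 10.3, 0, 0, 0], [0, 0.2, 10.3, 0, 0, 0]]
  ]
}}

```text
t: 6.42
tool_pos: [0.5077, 0.1077, 0.2284]
tool_rot: [-2.692, -1.617, 0.003]
contact_force: [0.3, 0.7, 1.3]
opening: 0.0
grip_force: 0.0
```

```bash
cat >> h.py <<'E'
A=np.array([.5804,.121])
def arc(th,off=.0205,z=.228):
    e=np.array([np.cos(th),np.sin(th)]);t=np.array([e[1],-e[0]]);p=A+.058*e-off*t
    return row([*p,z],th-np.pi/2).round(2)
E
python3 - <<'E'
from h import *
where()
for th in (2.66,2.56,2.46,2.36,2.26,2.16,2.06,1.96,1.86,1.76,1.66): print(th,arc(th).tolist())
E
```

```text
t 6.42 grasp [0.5074 0.1077 0.0734] yaw 1.082 z [-0.002 -0.    -1.   ] F [0.3 0.7 1.3] open 3.942697347296471e-05
2.66 [2.5, 0.0, 0.03, -0.0, 0.0, -0.01]
2.56 [3.08, -0.18, 0.03, -0.0, 0.0, 0.09]
2.46 [3.69, -0.3, 0.03, -0.0, 0.0, 0.19]
2.36 [4.3, -0.36, 0.03, -0.0, 0.0, 0.29]
2.26 [4.92, -0.35, 0.03, -0.0, 0.0, 0.39]
2.16 [5.53, -0.29, 0.03, -0.0, 0.0, 0.49]
2.06 [6.13, -0.17, 0.03, -0.0, 0.0, 0.59]
1.96 [6.72, 0.02, 0.03, -0.0, 0.0, 0.69]
1.86 [7.28, 0.26, 0.03, -0.0, 0.0, 0.79]
1.76 [7.82, 0.55, 0.03, -0.0, 0.0, 0.89]
1.66 [8.33, 0.9, 0.02, -0.0, 0.0, 0.99]
```

>>> {"method": "arm_command", "body": {
  "plan": [
    [[1.3, 0, 0, 0, 0, 0], [2.2, 0, 0, 0, 0, 0], [2.7, -0.1, 0, 0, 0, 0.03], [3.1, -0.2, 0, 0, 0, 0.09], [3.7, -0.3, 0, 0, 0, 0.19], [4.3, -0.35, 0, 0, 0, 0.29], [4.9, -0.35, 0, 0, 0, 0.39], [5.5, -0.3, 0, 0, 0, 0.49], [6.1, -0.2, 0, 0, 0, 0.59], [6.7, 0, 0, 0, 0, 0.69], [7.3, 0.25, 0, 0, 0, 0.79], [7.3, 0.25, 0, 0, 0, 0.79]]
  ]
}}

```text
t: 7.42
tool_pos: [0.546, 0.1725, 0.2313]
tool_rot: [-3.108, -0.457, -0.006]
contact_force: [-0.4, 0.3, -0.1]
opening: 0.0
grip_force: 0.0
```

Run:
```python
from h import *
where();im,d=look('top','t3');im2,_=look('side','s3')
a=cv2.resize(im[155:255,195:295],None,fx=4,fy=4);b=cv2.resize(im2[210:300,265:365],(400,360))
cv2.imwrite('pics/t3c.png',np.hstack([a[:360],b]))
for th in (1.76,1.66,1.56,1.46,1.42,1.392): print(th,arc(th).tolist())
```

```text
t 7.42 grasp [0.5466 0.1726 0.0763] yaw 0.292 z [ 0.004  0.001 -1.   ] F [-0.4  0.3 -0.1] open 2.8020994286226255e-05
1.76 [0.46, -0.1, 0.26, 0.0, -0.0, 0.11]
1.66 [1.07, -0.21, 0.26, -0.0, -0.0, 0.21]
1.56 [1.68, -0.26, 0.27, -0.0, -0.0, 0.31]
1.46 [2.3, -0.25, 0.27, -0.0, -0.0, 0.41]
1.42 [2.54, -0.23, 0.27, -0.0, -0.0, 0.45]
1.392 [2.71, -0.21, 0.27, -0.0, -0.0, 0.48]
```

View pics/t3c.png

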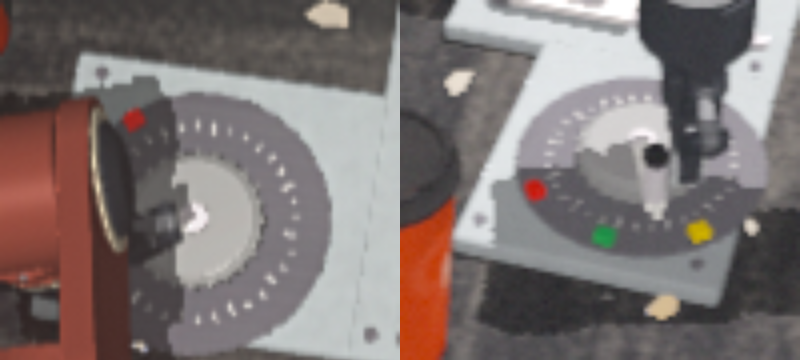

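The top view is hidden by the wrist. The side view shows the peg following, with the pointer tip at crop (655,212), between green (604,236) and yellow (700,232).

```bash
cat >> h.py <<'E'
def ang(u,v,z):
    w=atz('side',u,v,z)[:2]-A; return np.arctan2(w[1],w[0]).round(3),np.hypot(*w).round(4)
E
python3 - <<'E'
from h import *
f=lambda x,y,z: ang((x-400)/4-.4+265,y/4-.4+210,z)
print('tip',f(655,213,.042),'cap',f(656,156,.09),'green',f(604,236,.031),'yel',f(700,232,.031),'red',f(536,190,.031))
E
```

```text
tip (np.float64(1.806), np.float64(0.0744)) cap (np.float64(1.801), np.float64(0.0687)) green (np.float64(1.4), np.float64(0.0898)) yel (np.float64(2.151), np.float64(0.0892)) red (np.float64(0.656), np.float64(0.0866))
```

>>> {"method": "arm_command", "body": {
  "plan": [
    [[0.4, -0.1, 0.2, 0, 0, 0.1], [0.8, -0.15, 0.3, 0, 0, 0.16], [1.1, -0.2, 0.3, 0, 0, 0.21], [1.4, -0.25, 0.3, 0, 0, 0.26], [1.65, -0.25, 0.3, 0, 0, 0.31], [1.85, -0.25, 0.3, 0, 0, 0.34], [2.0, -0.25, 0.3, 0, 0, 0.37], [2.1, -0.25, 0.3, 0, 0, 0.38], [2.1, -0.25, 0.3, 0, 0, 0.38]]
  ]
}}

```text
t: 8.27
tool_pos: [0.5639, 0.1797, 0.2267]
tool_rot: [-3.138, 0.134, -0.001]
contact_force: [-1.1, -0.2, -0.3]
opening: -0.0002
grip_force: 0.3
```

Run:
```python
from h import *
where();im2,_=look('side','s4')
cv2.imwrite('pics/s4c.png',cv2.resize(im2[210:290,275:365],None,fx=7,fy=7,interpolation=cv2.INTER_CUBIC))
for th in (1.5,1.46,1.42,1.392): print(th,arc(th).tolist())
```

```text
t 8.27 grasp [0.564  0.1798 0.0717] yaw -0.086 z [ 0.  0. -1.] F [-1.1 -0.2 -0.3] open -0.00015188091472170261
1.5 [0.01, -0.07, -0.14, -0.0, -0.0, -0.02]
1.46 [0.24, -0.15, -0.14, -0.0, -0.0, 0.02]
1.42 [0.48, -0.22, -0.14, -0.0, -0.0, 0.06]
1.392 [0.64, -0.27, -0.14, -0.0, -0.0, 0.09]
```

View pics/s4c.png

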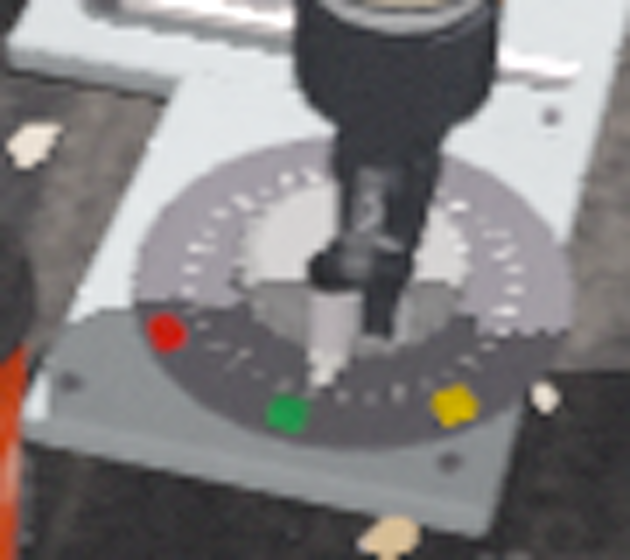

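The pointer tip is at about (320,385) and the green tab's centre at about (289,412), so a little turning remains.

Run:
```python
from h import *
f=lambda x,y,z: ang(x/7-.43+275,y/7-.43+210,z)
print('tip',f(320,385,.042),'green',f(289,412,.031),'yel',f(455,404,.031),'red',f(166,332,.031),'cap',f(332,268,.09))
```

```text
tip (np.float64(1.528), np.float64(0.0822)) green (np.float64(1.405), np.float64(0.0889)) yel (np.float64(2.156), np.float64(0.0881)) red (np.float64(0.647), np.float64(0.0872)) cap (np.float64(1.54), np.float64(0.0669))
```

>>> {"method": "arm_command", "body": {
  "plan": [
    [[0.15, -0.1, 0, 0, 0, 0.02], [0.3, -0.17, 0, 0, 0, 0.04], [0.45, -0.22, 0, 0, 0, 0.06], [0.57, -0.25, 0, 0, 0, 0.08], [0.65, -0.28, 0, 0, 0, 0.09], [0.7, -0.28, 0, 0, 0, 0.1], [0.7, -0.28, 0, 0, 0, 0.1]]
  ]
}}

```text
t: 8.9
tool_pos: [0.5712, 0.1817, 0.2263]
tool_rot: [-3.128, 0.294, -0.0]
contact_force: [0.5, -0.3, 0.3]
opening: 0.0003
grip_force: 0.1
```

Run:
```python
from h import *
where();im2,_=look('side','s5')
cv2.imwrite('pics/s5c.png',cv2.resize(im2[210:290,275:365],None,fx=7,fy=7,interpolation=cv2.INTER_CUBIC))
```

```text
t 8.9 grasp [0.5713 0.1817 0.0713] yaw -0.188 z [ 0.  0. -1.] F [ 0.5 -0.3  0.3] open 0.0002601801999735419
```

View pics/s5c.png

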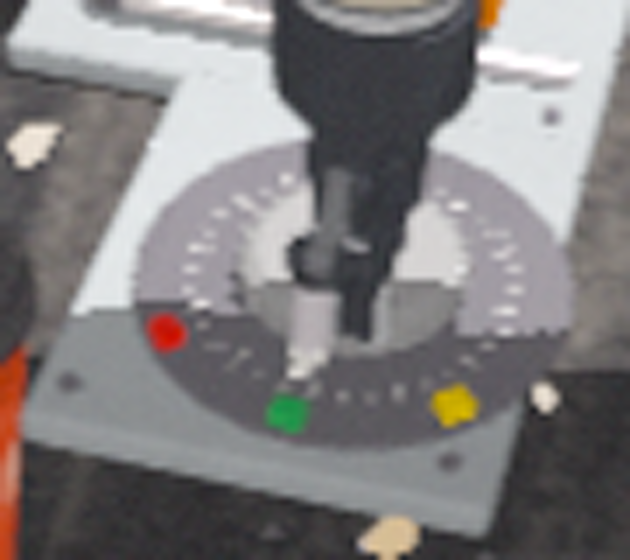

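The tip is at about (295,378), nearly in line with the green tab. I'll back off, clear the view and check from above.

>>> {"method": "arm_command", "body": {
  "plan": [
    [[-1, 0, 0, 0, 0, 0], [-3, 0, 0, 0, 0, 0], [-4, 0, 0, 0, 0, 0], [-4, 0, -4, 0, 0, 0], [-4, 0, -8, 0, 0, 0], [-4, 0, -12, 0, 0, 0], [-4, 4, -14, 0, 0, 0], [-4, 8, -14, 0, 0, 0], [-4, 12, -14, 0, 0, 0], [-4, 16, -14, 0, 0, 0], [-4, 20, -14, 0, 0, 0], [-4, 24, -14, 0, 0, 0]]
  ]
}}

```text
t: 9.95
tool_pos: [0.4858, -0.0479, 0.3664]
tool_rot: [3.128, -0.292, 0.002]
contact_force: [0.5, 0.2, -0.7]
opening: -0.0004
grip_force: 0.0
```

Run:
```python
from h import *
where();im,d=look('top','t6');im2,_=look('side','s6')
a=cv2.resize(im[165:250,200:275],(450,510),interpolation=cv2.INTER_CUBIC);b=cv2.resize(im2[225:285,295:345],(350,420),interpolation=cv2.INTER_CUBIC)
cv2.imwrite('pics/t6c.png',np.hstack([a,np.vstack([b,b[:90]*0])]))
```

```text
t 9.95 grasp [ 0.486  -0.048   0.2114] yaw -0.186 z [ 0.001 -0.    -1.   ] F [ 0.5  0.2 -0.7] open -0.00039819380751314774
```

View pics/t6c.png

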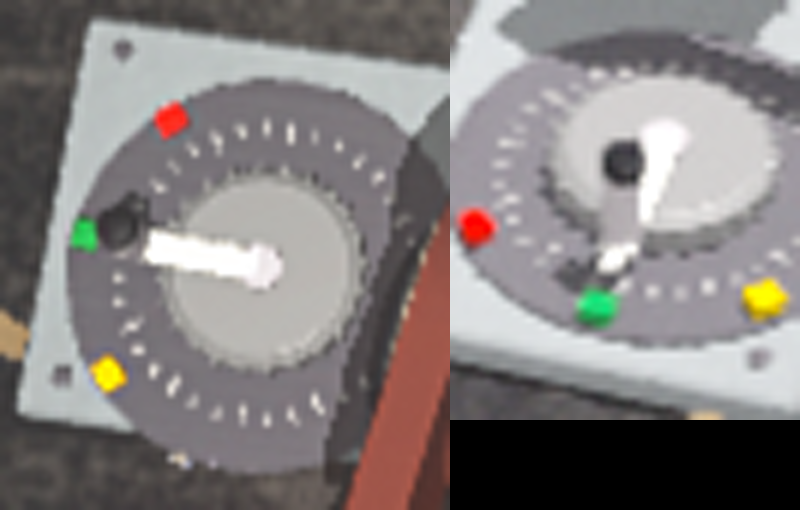

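From above the arm lies along (263,265)→(150,246), with the cap at (121,226) and green at (84,235). In the side view the tip is at (613,262) and green at (598,307).

Run:
```python
from h import *
T=lambda x,y,z: atz('top',x/6-.42+200,y/6-.42+165,z)[:2]
S=lambda x,y,z: atz('side',(x-450)/7-.43+295,y/7-.43+225,z)[:2]
an=lambda w: (np.arctan2(w[1],w[0]).round(3),np.hypot(*w).round(4))
p=T(263,265,.044);print('top piv',p,'arm',an(T(150,246,.044)-p),'cap',an(T(121,226,.089)-A),an(T(121,226,.089)-p),'green',an(T(84,235,.031)-A))
tabs=[S(476,228,.031),S(598,307,.031),S(765,298,.031)]
from scipy.optimize import least_squares
r=least_squares(lambda s:np.concatenate([s[:2]+.082*np.array([np.cos(s[2]+k),np.sin(s[2]+k)])-t for k,t in zip((-.8,0,.8),tabs)]),[*A,1.4])
c=r.x[:2];print('side fit',r.x,r.fun.round(4),'tip',an(S(613,262,.042)-c),'cap',an(S(624,162,.089)-c),'piv',S(668,132,.044))
```

```text
top piv [0.58103338 0.11888815] arm (np.float64(1.427), np.float64(0.0517)) cap (np.float64(1.394), np.float64(0.0536)) (np.float64(1.412), np.float64(0.0555)) green (np.float64(1.396), np.float64(0.0832))
side fit [0.58148578 0.12775257 1.40363847] [-0.0009  0.0002 -0.0003 -0.0002  0.0012 -0.    ] tip (np.float64(1.418), np.float64(0.0677)) cap (np.float64(1.438), np.float64(0.0601)) piv [0.57962185 0.12030038]
```

The pointer error is at most about 0.03 rad, roughly 2 mm at the tip against a 7 mm tolerance. The robot is clear of everything, so I'm handing in.

```bash
python3 -c "
from station import *
print(finish_job())"
```

```text
the job is handed in; nothing more can be done
None
```

I handed the job in (no verdict was returned): the slide is back at its stop, the pointer is within about 2 mm of the green tab by my camera measurement, the arm is clear, and it took about 10 s; I kept clear of the cup, tin and screwdriver but did not re-measure them.

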